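Un-nest the filter collars and set up the filter flasks

TASK

Set up the three filter flasks for vacuum filtration: take the nested set of rubber collars apart from the top, one collar at a time, and seat each collar level and fully home in the neck of the flask it belongs to, the smallest in the smallest flask, the middle one in the middle flask, the largest in the largest. Then lift the porcelain funnel out of its beaker and stand it upright, fully home, in the collar of the largest flask. Leave the flasks standing where they are and knock nothing over.

Things in the scene. Friction and masses are not known exactly. Their poses are not given: they have to be found in the camera images.
- collar_s: Smallest of three dark firm-rubber filter collars, nested head on head: round straight-sided head 38 mm across, 14 mm high; below it a tapered sleeve 26 mm long, 25 mm across at the head, 20 at its foot. Origin: centre of the head's underside, which rests on the neck's rim when home; z up. Starts on top of the nest, origin 54 mm above the bench.
- collar_m: Middle of three dark firm-rubber filter collars, nested head on head: round straight-sided head 50 mm across, 14 mm high; below it a tapered sleeve 26 mm long, 33.5 mm across at the head, 29 at its foot. Origin: centre of the head's underside, which rests on the neck's rim when home; z up. Starts in the middle of the nest, origin 40 mm above the bench. Bore 27.5 mm.
- collar_l: Largest of three dark firm-rubber filter collars, nested head on head: round straight-sided head 62 mm across, 14 mm high; below it a tapered sleeve 26 mm long, 44 mm across at the head, 40 at its foot. Origin: centre of the head's underside, which rests on the neck's rim when home; z up. Starts lowest in the nest, standing on its sleeve's foot, origin 26 mm above the bench. Bore 37 mm: its top edge carries the funnel's cone.
- flask_s: Smallest of three clear glass conical filter flasks, free-standing: 105 mm high, base 66 mm across, upright open neck 34 mm long, bore 27 mm, 37 mm over the lip. A hose nozzle 40 mm long, 14 mm thick, sticks out of the neck along +x, its axis 28 mm below the rim. Origin: centre of the underside, on the bench; z up.
- flask_m: Middle of three clear glass conical filter flasks, free-standing: 150 mm high, base 86 mm across, upright open neck 40 mm long, bore 36 mm, 47 mm over the lip. A hose nozzle 40 mm long, 14 mm thick, sticks out of the neck along +x, its axis 32 mm below the rim. Origin: centre of the underside, on the bench; z up.
- flask_l: Largest of three clear glass conical filter flasks, free-standing: 185 mm high, base 106 mm across, upright open neck 46 mm long, bore 46 mm, 58 mm over the lip. A hose nozzle 40 mm long, 14 mm thick, sticks out of the neck along +x, its axis 36 mm below the rim. Origin: centre of the underside, on the bench; z up.
- funnel: White porcelain Buchner funnel, 102 mm high: open cup, straight sides 58 mm across from 69 to 102 mm above the stem's tip (wall 4.5, plate inside at 74); cone narrowing to 14 mm at 45 mm; stem 14 mm thick. Origin: centre of the stem's tip; z up. Starts hanging in the beaker, tip 8 mm above the bench; home in the largest flask's collar the tip is 43 mm below that flask's rim.
- beaker: Small clear glass beaker, 50 mm across, 70 mm high, free-standing, that holds the funnel at the start. Origin: centre of its underside; z up.
- wash_bottle: Bystander: white plastic wash bottle with a red cap and a bent spout, 68 mm across, 205 mm high. Origin: centre of its underside; z up.
There are look-alikes about, which are no part of the job. Leave any red or turquoise look-alike of the collar_m alone.

How it is judged:
On the way, in this order (a step that is already met when the one before it is completed fails the run):
1. the smallest collar sits fully home in the neck of the smallest flask (horizontal distance between collar_s and flask_s below 0.005 m and z of collar_s in the frame of flask_s between 0.102 and 0.108 m and angle between collar_s's own z axis and vertical below 0.08 rad), for 0.2 s.
2. the middle collar sits fully home in the neck of the middle flask (horizontal distance between collar_m and flask_m below 0.005 m and z of collar_m in the frame of flask_m between 0.147 and 0.153 m and angle between collar_m's own z axis and vertical below 0.08 rad), for 0.2 s.
3. the largest collar sits fully home in the neck of the largest flask (horizontal distance between collar_l and flask_l below 0.005 m and z of collar_l in the frame of flask_l between 0.182 and 0.188 m and angle between collar_l's own z axis and vertical below 0.08 rad), for 0.2 s.
4. the funnel stands upright in the largest flask's collar (horizontal distance between funnel and flask_l below 0.01 m and z of funnel in the frame of flask_l between 0.1365 and 0.1465 m and angle between funnel's own z axis and vertical below 0.12 rad), for 0.2 s.
At the end, for the whole second after the job is handed in: Each collar is in the flask of its size: 5 mm off-axis at most, head within 3 mm of the rim, tilt under 0.08 rad. Funnel in the largest collar: within 10 mm of the axis, 5 mm of home height, tilt under 0.12. Flasks upright (0.05), moved under 40 mm. Collars and funnel at rest (all of step 1 and all of step 2 and all of step 3 and all of step 4 and linear speed of each of collar_s, collar_m, collar_l, funnel below 0.02 m/s and angle between each of flask_s, flask_m, flask_l's own z axis and vertical below 0.05 rad and distance of each of flask_s, flask_m, flask_l from where it was at the start of the episode below 0.04 m); the robot touches nothing.
It fails at once if a flask, the beaker or the wash bottle is knocked over (angle between any of flask_s, flask_m, flask_l, beaker, wash_bottle's own z axis and vertical above 0.5 rad).
It fails at once if the porcelain funnel is tipped over (angle between funnel's own z axis and vertical above 0.8 rad).
It also fails if it takes over 112 s, if anything falls off the work surface, if the arm or the gripper's body presses on something with over 40 N, if the wrist force passes 120 N, or if a joint passes its speed limit or range.

ROBOT

A 6-joint arm with a two-finger parallel gripper is mounted at the origin on the work surface. World frame = base frame: x ahead of the robot, y to its left, z up, the work surface at z = 0. Lengths are in m, angles in rad, forces in N, time in s.
With the tool pointing down it reaches from about 0.25 to 0.8 m from the base axis. Payload 8.5 kg.
Tool frame: the origin (TCP) lies midway between the tips of the shut fingers; the grasp point (between the pads) lies behind it (ctrl.tcp_to_grasp is the z of the grasp point in the tool frame, in m); z points along the fingers, y is the line along which they close (so a half turn about z gives the same grasp; the last joint's range is limited). The gripper opens to 85 mm and grips with 20 to 120 N. Pads are 22 mm wide; open, the fingers measure 114 mm over their backs; the gripper's body (76 mm by 85 mm) begins 54 mm behind the grasp point. The pads swing forward as they close: fully open they stand 13 mm farther back than shut.
Start: joints at [1.144, 0.238, -0.013, 1.319, 0, 1.571], TCP at [0.217, 0.478, 0.231] pointing down, gripper open.
Joint ranges: [-2.66, 2.66], [-1.03, 1.9], [-1.14, 1.46], [-1.82, 2.27], [-1.45, 1.34], [-3.14, 3.14]. Speed limits (rad/s): [2.22, 2.22, 2.79, 3.14, 3.14, 3.14].

INTERFACE

Orientations are given as a unit quaternion [w, x, y, z].
In Python, from workcell import ctrl gives the robot as it stands.
- The arm moves only by the tool send_rows, never from a script. Its argument "steps" is a list of rows, each an object with "travel": the shift along the tool's x, y, z in cm, a list of three; "rot": the turn, a rotation vector about the tool's x, y, z in degrees, a list of three. A call has 1 to 20 rows; each row is the pose to reach, as a shift and turn from the pose commanded when the call began, along the tool's axes at that moment; what a row does not reach only later rows make up. A row lasts 1/10 s, in which the tool goes at most 50 mm and 8.59 degrees, less where a joint would pass 70% of its speed; a pose out of reach is approached as far as the arm can. A call with a gripper value outside its range is refused whole. "jaw" is the closure, from 0 (fully open) to 1 (shut), set as the call begins (left out, the last holds). The fingers move at their own pace and stop on an object; "grip_force" is the grip in N (left out, the last holds). Time passes only in rows, so rows that repeat a pose let the fingers close. It gives the time, the measured TCP pose, the force, the opening and the grip force at its end, in the units of the state.
- ctrl.get_obs(): the state, without advancing time (a new reading comes with each control period).
- ctrl.get_image(name): name is "scene" or "top"; returns (picture, depth): 420x560x3 uint8, blue, green, red; 420x560 float32, m along the optical axis (not along the pixel's ray), 0 where there is no reading.
- ctrl.camera_model(name): a dict with "intrinsics" (3x3 intrinsics, pixels), "view" (4x4, takes a point from world to camera coordinates). Camera axes: x right, y down, z forward; pixel columns grow to the right and rows downward; lengths in m; the calibration is good to about 2 mm. A picture is of the moment at which its call begins. camera_model takes no time and is no camera call.
- ctrl.finish_job(): hands the job in; it is judged then, once.
The state is a dict: "t": time; "joint_pos": joint angles; "joint_vel": joint speeds; "tau": joint torques, N m; "tcp_pos": TCP position; "orientation": TCP orientation; "ft_force": force on the tool from outside, world axes, zero at the start; "torque": the same for the moment, N m; "gripper_width": opening from 0.0 (shut) to 1.0 (fully open); "finger_force": force on a finger pad.
Only numpy, scipy, OpenCV 4.12 (cv2) and the standard library are available. Lean on these libraries where they do the work, as an engineer would, in place of code of your own. Each camera call takes 0.05 s, during which the arm holds its last target. There are 200 camera calls.

## Working session

There is one attempt and no reset: what is moved stays moved. The work goes in short steps, Python scripts to look and compute and a tool call to move; the robot and the scene stay as the last step left them, time stands still between calls to the robot, and variables do not carry over. Pictures are saved under pics/ and viewed, at most 14 in all, crops included, and the job is handed in when it is done.

Besides the shell and the picture viewer there is one more tool, called as name(argument=value, ...) on one line, values as JSON. send_rows: Moves the arm, as the interface text tells. Its arguments: {"type":"object","properties":{"steps":{"type":"array"},"jaw":{"type":"number"},"grip_force":{"type":"number"}},"required":["steps"]}

```bash
ls; mkdir -p pics; python3 - <<'E'
from workcell import ctrl
import cv2,numpy as np
o=ctrl.get_obs();print(o,ctrl.tcp_to_grasp)
for n in("scene","top"):
    im,d=ctrl.get_image(n);cv2.imwrite(f"pics/{n}0.png",im);np.save(f"pics/{n}0.npy",d)
    m=ctrl.camera_model(n);print(m)
E
```

```text
pics
{'t': 0.0, 'joint_pos': array([ 1.14401026e+00,  2.38775962e-01, -1.42747180e-02,  1.31918710e+00,
        5.21358720e-06,  1.57078522e+00]), 'joint_vel': array([-9.92692495e-04, -1.31281589e-05,  4.56230816e-04,  8.32083319e-04,
       -5.82828650e-04, -1.30899061e-03]), 'tau': array([ 2.97374427e-03, -5.38774645e+01,  3.46440840e+01,  1.82986341e-02,
        1.88938902e-04,  1.78006474e-05]), 'tcp_pos': array([0.21714659, 0.47752535, 0.23067218]), 'orientation': array([-1.55184850e-04,  2.11771704e-01,  9.77318897e-01, -7.03825325e-04]), 'ft_force': array([ 0.58604624, -0.22688733,  0.02069798]), 'torque': array([-0.02260137, -0.06660661, -0.0017966 ]), 'finger_force': 0.0, 'gripper_width': 1.0005358282033} -0.0187
{'intrinsics': array([[384.10676956,   0.        , 277.91385152],
       [  0.        , 384.10676956, 211.7725979 ],
       [  0.        ,   0.        ,   1.        ]]), 'view': array([[-0.84936508,  0.52746425, -0.01898483,  0.50668964],
       [ 0.31118207,  0.47138902, -0.82520186, -0.07609105],
       [-0.42631524, -0.70680538, -0.56451879,  1.07505647],
       [ 0.        ,  0.        ,  0.        ,  1.        ]])}
{'intrinsics': array([[410.49150528,   0.        , 282.07261849],
       [  0.        , 410.49150528, 208.02805432],
       [  0.        ,   0.        ,   1.        ]]), 'view': array([[-0.01383405, -0.99989521, -0.00426534, -0.02164529],
       [-0.97938366,  0.01440979, -0.20149443,  0.56111296],
       [ 0.20153477,  0.00138992, -0.97948037,  0.81137349],
       [ 0.        ,  0.        ,  0.        ,  1.        ]])}
```

View pics/scene0.png

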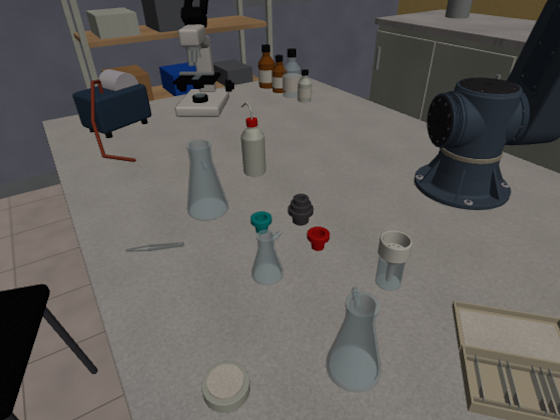

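View pics/top0.png

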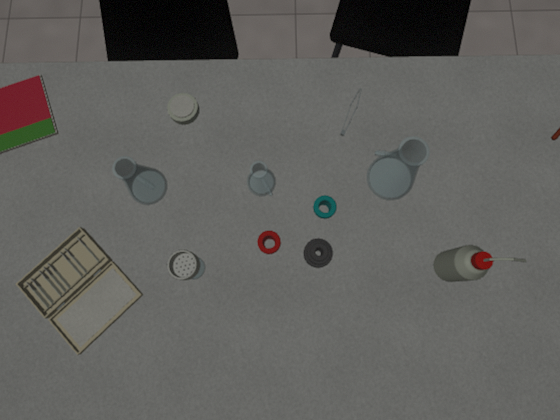

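The scene view shows the nest at (300,210), flask_s at (267,258), flask_l at (205,180), flask_m at (357,340) and the funnel at (393,260). In the top view these are at (318,253), (260,178), (400,165), (140,178) and (184,265). The red and turquoise look-alikes are at (269,242) and (324,207).

```bash
python3 - <<'E'
import cv2,numpy as np
t=cv2.imread('pics/top0.png')
a=[t[150:220,90:190],t[145:215,225:325],t[130:200,355:455],t[235:305,140:240],t[215:285,265:365]]
f=lambda x:cv2.resize(np.clip(x.astype(float)*2.2,0,255).astype('u1'),None,fx=2.6,fy=2.6,interpolation=cv2.INTER_CUBIC)
r=np.vstack([np.hstack([f(x) for x in a[:3]]),np.hstack([f(x) for x in a[3:]]+[f(a[0])*0])])
cv2.imwrite('pics/c1.png',r)
s=cv2.imread('pics/scene0.png')
g=lambda x:cv2.resize(x,None,fx=3.3,fy=3.3,interpolation=cv2.INTER_CUBIC)
b=[s[280:395,320:400],s[220:290,240:320],s[130:220,180:260],s[185:275,285:365]]
b=[np.vstack([x,np.zeros((115-x.shape[0],x.shape[1],3),'u1')]) for x in b]
cv2.imwrite('pics/c2.png',cv2.resize(np.hstack(b),(800,288),interpolation=cv2.INTER_CUBIC))
E
```

```text
(no output)
```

View pics/c1.png

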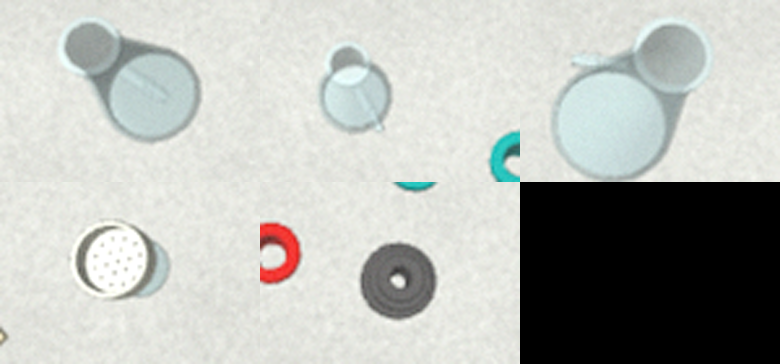

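View pics/c2.png

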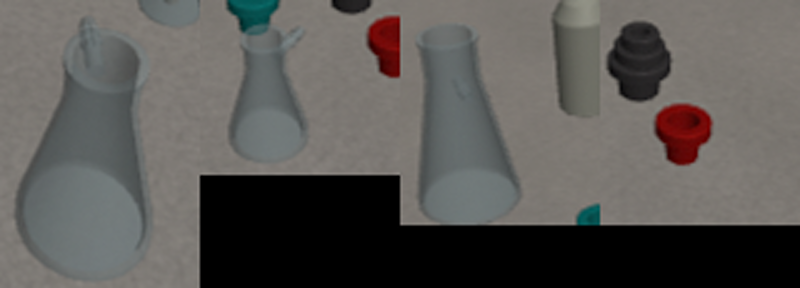

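Lip centres are readable. In the top view, flask_m is at (124.6,167.7), flask_s at (258.8,169.2) and flask_l at (413.8,151.5). In the scene view they are at (362.8,304.4), (265.6,235.2) and (199.2,144.8).

```bash
cat > h.py <<'E'
from workcell import ctrl
import numpy as np,cv2
def ray(n,uv):
    m=ctrl.camera_model(n);R=m['view'][:3,:3];t=m['view'][:3,3]
    d=R.T@np.linalg.inv(m['intrinsics'])@[*uv,1];return -R.T@t,d
def onz(n,uv,z):
    c,d=ray(n,uv);return (c+d*(z-c[2])/d[2]).round(4)
def proj(n,p):
    m=ctrl.camera_model(n);q=m['intrinsics']@(m['view']@[*p,1])[:3];return (q[:2]/q[2]).round(1)
E
python3 - <<'E'
from h import *
t=cv2.imread('pics/top0.png');s=cv2.imread('pics/scene0.png')
for k,z,a,b in(('m',.15,(124.6,167.7),(362.8,304.4)),('s',.105,(258.8,169.2),(265.6,235.2)),('l',.185,(413.8,151.5),(199.2,144.8))):
    print(k,onz('top',a,z)[:2],onz('scene',b,z)[:2])
    # refined base centre, top view
# bases from crop: centres
for k,uv in(('m',(154/2.6+90,96/2.6+150)),('s',(95/2.6+225,98/2.6+145)),('l',(91/2.6+355,125/2.6+130))): print('base',k,onz('top',uv,0.003)[:2])
def blob(im,mask,box):
    x0,y0,x1,y1=box;m=np.zeros(mask.shape,'u1');m[y0:y1,x0:x1]=mask[y0:y1,x0:x1]
    c=max(cv2.findContours(m,0,1)[0],key=cv2.contourArea);return cv2.fitEllipse(c),cv2.boundingRect(c)
e=blob(t,((t.max(2)<72)*255).astype('u1'),(295,230,342,276));print('nest',e,onz('top',e[0][0],.036))
print('hole',onz('top',(318.4,252.9),.068))
hs=cv2.cvtColor(t,cv2.COLOR_BGR2HSV)
for k,lo,hi,bx in(('red',0,10,(250,225,285,260)),('tq',80,100,(305,190,342,225))):
    m=(((hs[...,0]>=lo)&(hs[...,0]<=hi)&(hs[...,1]>150))*255).astype('u1');e=blob(t,m,bx);print(k,e,onz('top',e[0][0],.04))
m=((t.min(2)>100)*255).astype('u1');e=blob(t,m,(160,240,210,290));print('funnel',e,onz('top',e[0][0],.108),onz('top',(183.5,264.2),.108),onz('top',(160/2.6/1+140-15/2.6,(268-182)/2.6+235),0))
d=np.load('pics/top0.npy');print(d[253,310:328],d[264,176:192])
sd=np.load('pics/scene0.npy')
m=((s.max(2)<75)*255).astype('u1');print('scene nest',blob(s,m,(280,185,325,228)))
print('proj nest top',proj('scene',(*onz('top',(318.4,252.9),.068)[:2],.068)))
E
```

```text
m [0.6254 0.2725] [0.6289 0.2779]
s [0.6323 0.0166] [0.6347 0.0208]
l [ 0.6374 -0.2746] [ 0.6412 -0.2652]
base m [0.6254 0.2723]
base s [0.6315 0.0164]
base l [ 0.638  -0.2768]
nest (((317.7488098144531, 252.64881896972656), (28.053895950317383, 28.169023513793945), 22.862503051757812), (304, 238, 29, 30)) [ 0.4674 -0.1039  0.036 ]
hole [ 0.4639 -0.1025  0.068 ]
red (((268.5833740234375, 241.78372192382812), (21.327253341674805, 21.89548683166504), 175.6554412841797), (258, 231, 22, 23)) [0.4915 0.     0.04  ]
tq (((324.43487548828125, 206.45701599121094), (21.12537956237793, 21.363283157348633), 27.1962890625), (314, 196, 22, 22)) [ 0.5664 -0.1211  0.04  ]
funnel (((184.4078369140625, 264.1720275878906), (56.29833221435547, 57.70162582397461), 19.60037612915039), (160, 240, 50, 50)) [0.4421 0.1609 0.108 ] [0.442  0.1627 0.108 ] [0.4408 0.1616 0.    ]
[0.84686655 0.83829206 0.8371416  0.83938706 0.83772236 0.83813226
 0.9071649  0.90605366 0.9102313  0.9066113  0.9077357  0.8752107
 0.8623707  0.85351557 0.8409374  0.8382215  0.8420276  0.8405003 ] [0.821721   0.81896496 0.82398295 0.8227416  0.82279265 0.8230907
 0.82210344 0.8202094  0.822921   0.8215235  0.8203167  0.8212986
 0.8227434  0.8232425  0.82144535 0.819568  ]
scene nest (((300.1872863769531, 209.14242553710938), (23.036611557006836, 30.579891204833984), 1.1745256185531616), (288, 194, 25, 32))
proj nest top [302.1 196.5]
```

```bash
cat >> h.py <<'E'
def go(p,yaw=None):
    "travel (cm, tool axes) and tool-z turn (deg) to TCP p, tool y at world angle yaw (mod 180)"
    from scipy.spatial.transform import Rotation as Ro
    o=ctrl.get_obs();q=o['orientation'];R=Ro.from_quat([q[1],q[2],q[3],q[0]]).as_matrix()
    cur=np.degrees(np.arctan2(R[1,1],R[0,1]));dy=0 if yaw is None else (yaw-cur+90)%180-90
    print('t',round(o['t'],2),'tcp',o['tcp_pos'].round(4),'yaw',cur.round(1),'tilt',R[:,2].round(3),'w',round(o['gripper_width'],3),'j',o['joint_pos'].round(2))
    print('travel',(R.T@(np.array(p)-o['tcp_pos'])*100).round(2),'rotz',round(-dy,1))
E
python3 -c "
from h import *
go((.465,-.101,.15),33)"
```

```text
t 0.1 tcp [0.2172 0.4776 0.2307] yaw 65.5 tilt [-0.001 -0.001 -1.   ] w 0.997 j [ 1.14  0.24 -0.01  1.32  0.    1.57]
travel [-46.51 -42.4    8.13] rotz 32.5
```

send_rows(steps=[{"travel": [-3,-3,0],"rot": [0,0,4]},{"travel": [-7,-6.4,1],"rot": [0,0,8]},{"travel": [-10.5,-9.6,2],"rot": [0,0,12]},{"travel": [-14,-12.8,3],"rot": [0,0,16]},{"travel": [-17.5,-16,4],"rot": [0,0,20]},{"travel": [-21,-19.2,5],"rot": [0,0,24]},{"travel": [-24.5,-22.4,6],"rot": [0,0,28]},{"travel": [-28,-25.6,7],"rot": [0,0,32]},{"travel": [-31.5,-28.8,8],"rot": [0,0,32.5]},{"travel": [-35,-32,8],"rot": [0,0,32.5]},{"travel": [-38.5,-35.2,8],"rot": [0,0,32.5]},{"travel": [-42,-38.4,8],"rot": [0,0,32.5]},{"travel": [-45,-41,8],"rot": [0,0,32.5]},{"travel": [-46.5,-42.4,8],"rot": [0,0,32.5]},{"travel": [-46.5,-42.4,8],"rot": [0,0,32.5]},{"travel": [-46.5,-42.4,8],"rot": [0,0,32.5]},{"travel": [-46.5,-42.4,8],"rot": [0,0,32.5]}])

```text
t: 1.8
tcp_pos: [0.4644, -0.0997, 0.1511]
orientation: [-0.0, 0.476, 0.879, -0.0]
ft_force: [0.5, -0.8, -0.2]
gripper_width: 0.998
finger_force: 0.0
```

```bash
python3 - <<'E'
from h import *
go((.465,-.101,.055))
a=ctrl.get_image('scene')[0];b=ctrl.get_image('top')[0]
cv2.imwrite('pics/s1.png',a);cv2.imwrite('pics/t1.png',b)
f=lambda x,g:cv2.resize(np.clip(x.astype(float)*g,0,255).astype('u1'),None,fx=4,fy=4,interpolation=cv2.INTER_CUBIC)
cv2.imwrite('pics/c3.png',np.hstack([f(a[110:240,250:350],1.8),f(b[190:320,270:370],2)]))
p=ctrl.get_obs()['tcp_pos'];print(proj('scene',p),proj('top',p))
E
```

```text
t 1.8 tcp [ 0.4644 -0.0997  0.1511] yaw 33.1 tilt [-0.001  0.    -1.   ] w 0.998 j [-0.21  0.2  -0.28  1.09  0.    0.78]
travel [-0.14 -0.02  9.61] rotz 0
[303.1 165.7] [320.5 248.2]
```

View pics/c3.png

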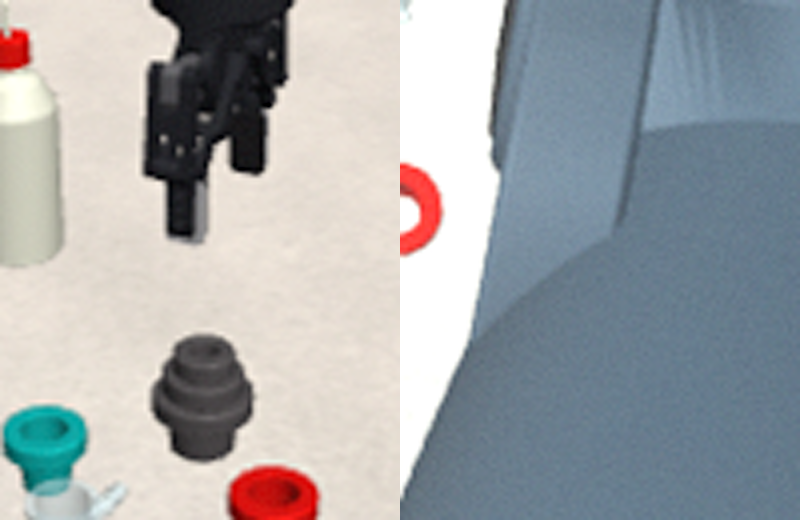

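The scene view shows the open fingers straight above the nest, with tips at about (297,170) and (312,152) and the nest top at (301,197). The arm hides the nest in the top view. I'm descending and gripping collar_s.

send_rows(steps=[{"travel": [-0.1,0,2],"rot": [0,0,0]},{"travel": [-0.1,0,5],"rot": [0,0,0]},{"travel": [-0.1,0,8],"rot": [0,0,0]},{"travel": [-0.1,0,9.5],"rot": [0,0,0]},{"travel": [-0.1,0,9.6],"rot": [0,0,0]},{"travel": [-0.1,0,9.6],"rot": [0,0,0]}], jaw=0.2)

```text
t: 2.5
tcp_pos: [0.4656, -0.1009, 0.0557]
orientation: [-0.0, 0.476, 0.879, -0.0]
ft_force: [-0.4, -0.3, 0.5]
gripper_width: 0.798
finger_force: 0.0
```

send_rows(steps=[{"travel": [0,0,0],"rot": [0,0,0]},{"travel": [0,0,0],"rot": [0,0,0]},{"travel": [0,0,0],"rot": [0,0,0]},{"travel": [0,0,0],"rot": [0,0,0]},{"travel": [0,0,0],"rot": [0,0,0]},{"travel": [0,0,0],"rot": [0,0,0]},{"travel": [0,0,0],"rot": [0,0,0]},{"travel": [0,0,0],"rot": [0,0,0]}], jaw=1, grip_force=30)

```text
t: 3.3
tcp_pos: [0.4664, -0.1016, 0.0565]
orientation: [0.001, 0.477, 0.879, 0.0]
ft_force: [-0.7, 0.6, 7.4]
gripper_width: 0.427
finger_force: 29.3
```

send_rows(steps=[{"travel": [0,0,-0.5],"rot": [0,0,0]},{"travel": [0,0,-1.5],"rot": [0,0,0]},{"travel": [0,0,-3],"rot": [0,0,0]},{"travel": [0,0,-6],"rot": [0,0,0]},{"travel": [0,0,-9],"rot": [0,0,0]},{"travel": [0,0,-11],"rot": [0,0,0]},{"travel": [0,0,-11],"rot": [0,0,0]},{"travel": [0,0,-11],"rot": [0,0,0]}])

```text
t: 4.1
tcp_pos: [0.4658, -0.1015, 0.1658]
orientation: [0.001, 0.477, 0.879, 0.0]
ft_force: [0.1, 0.2, -0.7]
gripper_width: 0.43
finger_force: 30.1
```

```bash
python3 - <<'E'
from h import *
go((.6325,.018,.165),33)
E
```

```text
t 4.1 tcp [ 0.4658 -0.1015  0.1658] yaw 33.0 tilt [ 0.001 -0.    -1.   ] w 0.43 j [-0.21  0.19 -0.25  1.13 -0.    0.78]
travel [ 0.93 20.49  0.1 ] rotz 0.0
```

send_rows(steps=[{"travel": [0.1,1.5,0],"rot": [0,0,0]},{"travel": [0.2,4,0],"rot": [0,0,0]},{"travel": [0.3,7.5,0],"rot": [0,0,0]},{"travel": [0.5,11,0],"rot": [0,0,0]},{"travel": [0.7,14.5,0],"rot": [0,0,0]},{"travel": [0.8,18,0],"rot": [0,0,0]},{"travel": [0.9,20,0],"rot": [0,0,0]},{"travel": [0.9,20.5,0],"rot": [0,0,0]},{"travel": [0.9,20.5,0],"rot": [0,0,0]},{"travel": [0.9,20.5,0],"rot": [0,0,0]},{"travel": [0.9,20.5,0],"rot": [0,0,0]}])

```text
t: 5.2
tcp_pos: [0.6318, 0.0173, 0.1653]
orientation: [-0.0, 0.477, 0.879, -0.0]
ft_force: [-0.6, -0.8, -0.0]
gripper_width: 0.426
finger_force: 30.1
```

```bash
python3 - <<'E'
from h import *
go((.6325,.018,.165),33)
a=ctrl.get_image('scene')[0];b=ctrl.get_image('top')[0]
cv2.imwrite('pics/s2.png',a);cv2.imwrite('pics/t2.png',b)
f=lambda x,g:cv2.resize(np.clip(x.astype(float)*g,0,255).astype('u1'),None,fx=5,fy=5,interpolation=cv2.INTER_CUBIC)
cv2.imwrite('pics/c4.png',np.hstack([f(a[180:290,225:305],2),f(b[120:230,220:300],2)]))
p=ctrl.get_obs()['tcp_pos'];print(proj('scene',p),proj('top',p))
E
```

```text
t 5.2 tcp [0.6318 0.0173 0.1653] yaw 33.0 tilt [-0.001 -0.    -1.   ] w 0.426 j [ 0.03  0.45  0.13  1.25 -0.    1.02]
travel [0.02 0.1  0.03] rotz 0.0
[264.7 207.4] [256.5 159.9]
```

View pics/c4.png

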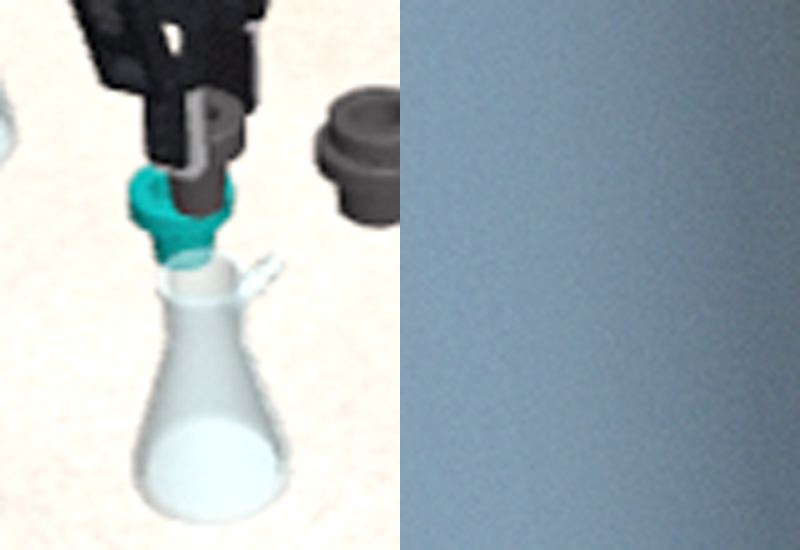

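The scene crop shows the collar's foot centred at about (264.6,220) and the flask_s lip at about (264.7,235.4). The arm hides the flask in the top view.

```bash
python3 - <<'E'
from h import *
x=(.6318,.0173)
for z in(.1365,.105):print(proj('scene',(*x,z)))
print(onz('scene',(264.6,220),.1365),onz('scene',(264.7,235.4),.105))
E
```

```text
[265.4 220.4]
[266.  233.8]
[0.6324 0.0155 0.1365] [0.6364 0.0204 0.105 ]
```

send_rows(steps=[{"travel": [0,0.25,0],"rot": [0,0,0]},{"travel": [0,0.25,1],"rot": [0,0,0]},{"travel": [0,0.25,2],"rot": [0,0,0]},{"travel": [0,0.25,2.8],"rot": [0,0,0]},{"travel": [0,0.25,3.5],"rot": [0,0,0]},{"travel": [0,0.25,4],"rot": [0,0,0]},{"travel": [0,0.25,4],"rot": [0,0,0]}])

```text
t: 6.0
tcp_pos: [0.6342, 0.0192, 0.1243]
orientation: [-0.001, 0.477, 0.879, -0.0]
ft_force: [-0.1, 0.4, -0.1]
gripper_width: 0.428
finger_force: 30.1
```

```bash
python3 - <<'E'
from h import *
go((.6325,.018,.1075),33)
a=ctrl.get_image('scene')[0]
cv2.imwrite('pics/s3.png',a)
f=lambda x,g:cv2.resize(np.clip(x.astype(float)*g,0,255).astype('u1'),None,fx=5,fy=5,interpolation=cv2.INTER_CUBIC)
cv2.imwrite('pics/c5.png',f(a[190:290,225:305],2))
print(ctrl.get_obs()['ft_force'],ctrl.get_obs()['torque'])
E
```

```text
t 6.0 tcp [0.6342 0.0192 0.1243] yaw 33.0 tilt [-0.002 -0.    -1.   ] w 0.428 j [ 0.03  0.47  0.07  1.16 -0.    1.02]
travel [-0.01 -0.21  1.68] rotz 0.0
[-0.38214113  0.41734711 -0.52162517] [-0.02356541 -0.00693854  0.05432765]
```

View pics/c5.png

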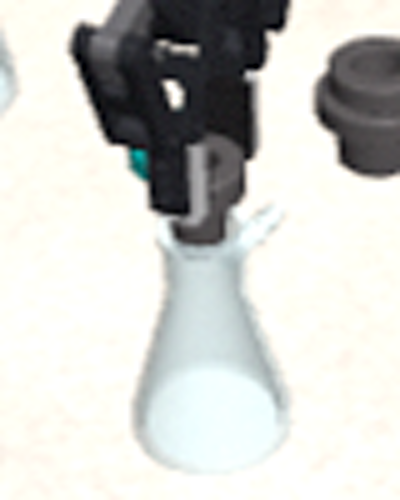

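The foot is inside the neck at about (265,238) with no contact force. I'm continuing to the rim.

send_rows(steps=[{"travel": [0,0,0.5],"rot": [0,0,0]},{"travel": [0,0,1],"rot": [0,0,0]},{"travel": [0,0,1.4],"rot": [0,0,0]},{"travel": [0,0,1.5],"rot": [0,0,0]},{"travel": [0,0,1.5],"rot": [0,0,0]}])

```text
t: 6.55
tcp_pos: [0.6345, 0.0192, 0.11]
orientation: [-0.0, 0.477, 0.879, -0.0]
ft_force: [-0.3, 0.8, 0.5]
gripper_width: 0.422
finger_force: 30.1
```

send_rows(steps=[{"travel": [0,0,0.15],"rot": [0,0,0]},{"travel": [0,0,0.15],"rot": [0,0,0]}])

```text
t: 6.75
tcp_pos: [0.6347, 0.0192, 0.1088]
orientation: [0.0, 0.477, 0.879, -0.0]
ft_force: [-0.5, -0.1, -0.5]
gripper_width: 0.43
finger_force: 30.1
```

send_rows(steps=[{"travel": [0,0,0],"rot": [0,0,0]},{"travel": [0,0,0],"rot": [0,0,0]},{"travel": [0,0,0],"rot": [0,0,0]},{"travel": [0,0,0],"rot": [0,0,0]},{"travel": [0,0,-1],"rot": [0,0,0]},{"travel": [0,0,-3],"rot": [0,0,0]},{"travel": [0,0,-6],"rot": [0,0,0]},{"travel": [0,0,-9],"rot": [0,0,0]},{"travel": [0,0,-9],"rot": [0,0,0]}], jaw=0.2)

```text
t: 7.65
tcp_pos: [0.6366, 0.0193, 0.204]
orientation: [0.003, 0.477, 0.879, 0.002]
ft_force: [0.5, 0.0, -0.5]
gripper_width: 0.798
finger_force: 0.0
```

```bash
python3 - <<'E'
from h import *
go((.465,-.101,.2),33)
a=ctrl.get_image('scene')[0]
cv2.imwrite('pics/s4.png',a)
f=lambda x,g:cv2.resize(np.clip(x.astype(float)*g,0,255).astype('u1'),None,fx=5,fy=5,interpolation=cv2.INTER_CUBIC)
cv2.imwrite('pics/c6.png',f(a[180:290,225:345],2))
E
```

```text
t 7.65 tcp [0.6366 0.0193 0.204 ] yaw 33.0 tilt [ 0.007  0.    -1.   ] w 0.798 j [ 0.03  0.44  0.21  1.34 -0.    1.02]
travel [ -0.72 -20.95   0.28] rotz 0.0
```

View pics/c6.png

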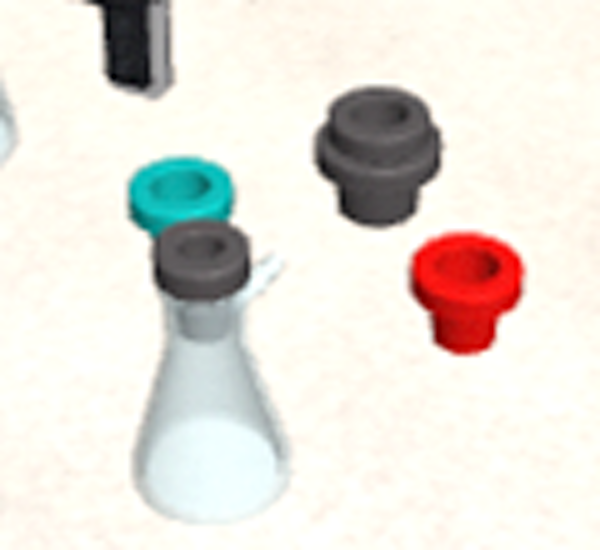

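collar_s sits flush and level on flask_s, with its head at (265,232). Next is collar_m.

send_rows(steps=[{"travel": [-0.1,-2,0],"rot": [0,0,0]},{"travel": [-0.2,-6,0],"rot": [0,0,0]},{"travel": [-0.4,-10,1],"rot": [0,0,0]},{"travel": [-0.6,-14,3],"rot": [0,0,0]},{"travel": [-0.7,-18,6],"rot": [0,0,0]},{"travel": [-0.7,-20.5,8],"rot": [0,0,0]},{"travel": [-0.7,-20.9,9],"rot": [0,0,0]},{"travel": [-0.7,-20.9,9],"rot": [0,0,0]},{"travel": [-0.7,-20.9,9],"rot": [0,0,0]},{"travel": [-0.7,-20.9,9],"rot": [0,0,0]}])

```text
t: 8.7
tcp_pos: [0.4649, -0.1003, 0.1096]
orientation: [0.001, 0.476, 0.879, 0.0]
ft_force: [-0.7, 0.5, -0.5]
gripper_width: 0.801
finger_force: 0.0
```

```bash
python3 -c "
from h import *
go((.466,-.101,.0435),33)"
```

```text
t 8.7 tcp [ 0.4649 -0.1003  0.1096] yaw 33.1 tilt [ 0.002 -0.    -1.   ] w 0.801 j [-0.21  0.23 -0.35  0.99  0.    0.78]
travel [-0.11  0.05  6.61] rotz 0.1
```

send_rows(steps=[{"travel": [-0.1,0,1.5],"rot": [0,0,0]},{"travel": [-0.1,0,4],"rot": [0,0,0]},{"travel": [-0.1,0,6],"rot": [0,0,0]},{"travel": [-0.1,0,6.6],"rot": [0,0,0]},{"travel": [-0.1,0,6.6],"rot": [0,0,0]},{"travel": [-0.1,0,6.6],"rot": [0,0,0]},{"travel": [-0.1,0,6.6],"rot": [0,0,0]}])

```text
t: 9.4
tcp_pos: [0.4648, -0.1015, 0.0438]
orientation: [0.001, 0.477, 0.879, 0.0]
ft_force: [0.0, 0.6, 0.5]
gripper_width: 0.797
finger_force: 0.0
```

send_rows(steps=[{"travel": [0,0,0],"rot": [0,0,0]},{"travel": [0,0,0],"rot": [0,0,0]},{"travel": [0,0,0],"rot": [0,0,0]},{"travel": [0,0,0],"rot": [0,0,0]},{"travel": [0,0,0],"rot": [0,0,0]},{"travel": [0,0,0],"rot": [0,0,0]}], jaw=1)

```text
t: 10.0
tcp_pos: [0.4645, -0.1016, 0.0438]
orientation: [0.001, 0.477, 0.879, 0.0]
ft_force: [0.3, -0.1, 6.2]
gripper_width: 0.551
finger_force: 29.6
```

send_rows(steps=[{"travel": [0,0,-0.5],"rot": [0,0,0]},{"travel": [0,0,-1.5],"rot": [0,0,0]},{"travel": [0,0,-3],"rot": [0,0,0]},{"travel": [0,0,-6],"rot": [0,0,0]},{"travel": [0,0,-10],"rot": [0,0,0]},{"travel": [0,0,-14],"rot": [0,0,0]},{"travel": [0,0,-17],"rot": [0,0,0]},{"travel": [0,0,-17],"rot": [0,0,0]},{"travel": [0,0,-17],"rot": [0,0,0]}])

```text
t: 10.9
tcp_pos: [0.464, -0.1015, 0.2137]
orientation: [0.001, 0.477, 0.879, 0.0]
ft_force: [-1.4, 0.3, -0.4]
gripper_width: 0.55
finger_force: 30.8
```

```bash
python3 -c "
from h import *
go((.628,.2755,.21),33)"
```

```text
t 10.9 tcp [ 0.464  -0.1015  0.2137] yaw 33.0 tilt [ 0.002 -0.    -1.   ] w 0.55 j [-0.22  0.16 -0.16  1.25 -0.    0.78]
travel [22.66 34.3   0.38] rotz 0.0
```

send_rows(steps=[{"travel": [0.8,1.2,0],"rot": [0,0,0]},{"travel": [2.5,3.8,0],"rot": [0,0,0]},{"travel": [4.6,7,0],"rot": [0,0,0]},{"travel": [6.8,10.3,0],"rot": [0,0,0]},{"travel": [9,13.6,0],"rot": [0,0,0]},{"travel": [11.2,16.9,0],"rot": [0,0,0]},{"travel": [13.4,20.2,0],"rot": [0,0,0]},{"travel": [15.6,23.6,0],"rot": [0,0,0]},{"travel": [17.8,27,0],"rot": [0,0,0]},{"travel": [20,30.2,0],"rot": [0,0,0]},{"travel": [21.8,33,0.2],"rot": [0,0,0]},{"travel": [22.6,34.2,0.4],"rot": [0,0,0]},{"travel": [22.7,34.3,0.4],"rot": [0,0,0]},{"travel": [22.7,34.3,0.4],"rot": [0,0,0]},{"travel": [22.7,34.3,0.4],"rot": [0,0,0]},{"travel": [22.7,34.3,0.4],"rot": [0,0,0]}])

```text
t: 12.5
tcp_pos: [0.6274, 0.2748, 0.2093]
orientation: [0.0, 0.477, 0.879, 0.0]
ft_force: [0.4, -0.2, -0.5]
gripper_width: 0.55
finger_force: 30.9
```

```bash
python3 - <<'E'
from h import *
go((.628,.2755,.21),33)
a=ctrl.get_image('scene')[0]
cv2.imwrite('pics/s5.png',a)
f=lambda x,g:cv2.resize(np.clip(x.astype(float)*g,0,255).astype('u1'),None,fx=5,fy=5,interpolation=cv2.INTER_CUBIC)
cv2.imwrite('pics/c7.png',f(a[240:360,310:420],2))
p=ctrl.get_obs()['tcp_pos']
print('foot exp',proj('scene',p-[0,0,.0298]),'lip if below',proj('scene',[*p[:2],.15]))
E
```

```text
t 12.5 tcp [0.6274 0.2748 0.2093] yaw 33.0 tilt [ 0. -0. -1.] w 0.55 j [ 0.41  0.53  0.38  1.42 -0.    1.41]
travel [ 0.03  0.09 -0.07] rotz -0.0
foot exp [364.4 287.2] lip if below [362.1 302.5]
```

View pics/c7.png

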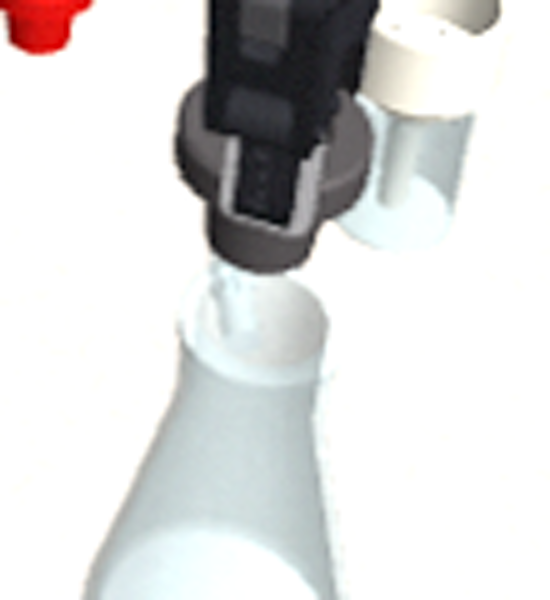

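collar_m's foot is at about (362.6,287.8) and the flask_m lip at about (361,304). I'll shift about 2 mm toward +y and lower.

send_rows(steps=[{"travel": [0.15,0.15,0],"rot": [0,0,0]},{"travel": [0.15,0.15,1],"rot": [0,0,0]},{"travel": [0.15,0.15,2],"rot": [0,0,0]},{"travel": [0.15,0.15,3],"rot": [0,0,0]},{"travel": [0.15,0.15,3.6],"rot": [0,0,0]},{"travel": [0.15,0.15,4],"rot": [0,0,0]},{"travel": [0.15,0.15,4],"rot": [0,0,0]}])

```text
t: 13.25
tcp_pos: [0.6276, 0.2779, 0.1679]
orientation: [-0.0, 0.477, 0.879, -0.001]
ft_force: [-0.5, -0.9, -1.4]
gripper_width: 0.55
finger_force: 30.8
```

send_rows(steps=[{"travel": [0,0,0.4],"rot": [0,0,0]},{"travel": [0,0,0.8],"rot": [0,0,0]},{"travel": [0,0,1.1],"rot": [0,0,0]},{"travel": [0,0,1.25],"rot": [0,0,0]},{"travel": [0,0,1.25],"rot": [0,0,0]}])

```text
t: 13.75
tcp_pos: [0.6279, 0.2779, 0.156]
orientation: [-0.0, 0.477, 0.879, -0.0]
ft_force: [-0.5, 0.0, -1.0]
gripper_width: 0.55
finger_force: 30.8
```

```bash
python3 - <<'E'
from h import *
go((.628,.2775,.1535),33)
a=ctrl.get_image('scene')[0]
cv2.imwrite('pics/s6.png',a)
f=lambda x,g:cv2.resize(np.clip(x.astype(float)*g,0,255).astype('u1'),None,fx=5,fy=5,interpolation=cv2.INTER_CUBIC)
cv2.imwrite('pics/c8.png',f(a[260:360,310:420],2))
E
```

```text
t 13.75 tcp [0.6279 0.2779 0.156 ] yaw 33.0 tilt [-0. -0. -1.] w 0.55 j [ 0.42  0.55  0.28  1.3  -0.    1.41]
travel [-0.04 -0.01  0.25] rotz 0.0
```

View pics/c8.png

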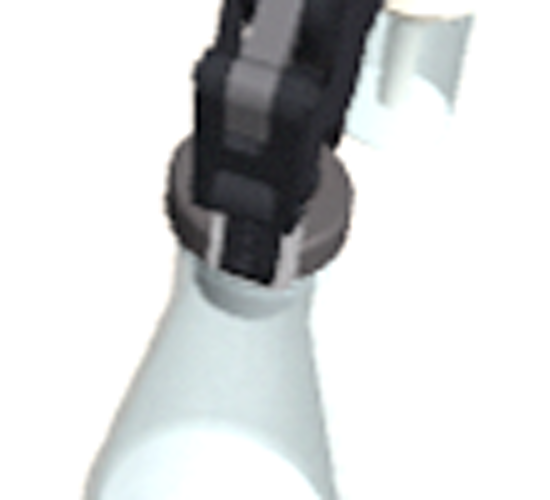

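collar_m is in the flask_m neck, head around (362,301). I'll release it and retract.

send_rows(steps=[{"travel": [0,0,0.15],"rot": [0,0,0]},{"travel": [0,0,0.2],"rot": [0,0,0]},{"travel": [0,0,0.2],"rot": [0,0,0]}])

```text
t: 14.1
tcp_pos: [0.628, 0.278, 0.1546]
orientation: [0.0, 0.477, 0.879, 0.0]
ft_force: [-2.1, -0.7, 1.9]
gripper_width: 0.553
finger_force: 31.1
```

send_rows(steps=[{"travel": [0,0,0],"rot": [0,0,0]},{"travel": [0,0,0],"rot": [0,0,0]},{"travel": [0,0,0],"rot": [0,0,0]},{"travel": [0,0,0],"rot": [0,0,0]},{"travel": [0,0,-1],"rot": [0,0,0]},{"travel": [0,0,-3],"rot": [0,0,0]},{"travel": [0,0,-6],"rot": [0,0,0]},{"travel": [0,0,-6],"rot": [0,0,0]},{"travel": [0,0,-6],"rot": [0,0,0]}], jaw=0.05)

```text
t: 15.0
tcp_pos: [0.6285, 0.2782, 0.2156]
orientation: [0.001, 0.477, 0.879, 0.001]
ft_force: [0.5, 0.6, -0.5]
gripper_width: 0.952
finger_force: 0.0
```

```bash
python3 - <<'E'
from h import *
go((.465,-.101,.1),33)
a=ctrl.get_image('scene')[0]
cv2.imwrite('pics/s7.png',a)
f=lambda x,g:cv2.resize(np.clip(x.astype(float)*g,0,255).astype('u1'),None,fx=4,fy=4,interpolation=cv2.INTER_CUBIC)
cv2.imwrite('pics/c9.png',np.hstack([f(a[260:360,320:420],2),f(a[160:260,260:360],2)]))
E
```

```text
t 15.0 tcp [0.6285 0.2782 0.2156] yaw 33.0 tilt [ 0.002  0.001 -1.   ] w 0.952 j [ 0.42  0.53  0.4   1.44 -0.    1.41]
travel [-22.86 -34.4   11.5 ] rotz 0.0
```

View pics/c9.png

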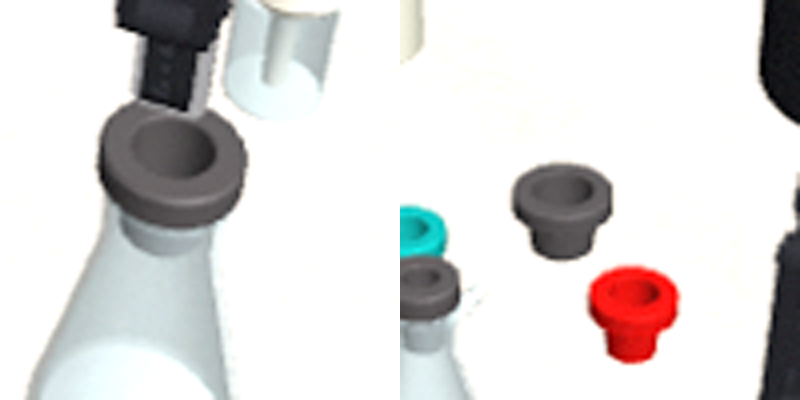

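collar_m is seated level, head centre about (363,299). collar_l stands alone at about (300,207).

send_rows(steps=[{"travel": [-0.8,-1.2,0],"rot": [0,0,0]},{"travel": [-2.8,-4.2,0],"rot": [0,0,0]},{"travel": [-5.2,-7.8,0],"rot": [0,0,0]},{"travel": [-7.8,-11.7,0],"rot": [0,0,0]},{"travel": [-10.4,-15.6,0],"rot": [0,0,0]},{"travel": [-13,-19.6,0],"rot": [0,0,0]},{"travel": [-15.6,-23.5,1],"rot": [0,0,0]},{"travel": [-18.2,-27.4,3],"rot": [0,0,0]},{"travel": [-20.8,-31.3,6],"rot": [0,0,0]},{"travel": [-22.5,-33.8,9],"rot": [0,0,0]},{"travel": [-22.9,-34.4,11.5],"rot": [0,0,0]},{"travel": [-22.9,-34.4,11.5],"rot": [0,0,0]},{"travel": [-22.9,-34.4,11.5],"rot": [0,0,0]},{"travel": [-22.9,-34.4,11.5],"rot": [0,0,0]},{"travel": [-22.9,-34.4,11.5],"rot": [0,0,0]}])

```text
t: 16.55
tcp_pos: [0.4657, -0.101, 0.1004]
orientation: [0.001, 0.476, 0.879, 0.0]
ft_force: [0.0, -0.5, 0.4]
gripper_width: 0.951
finger_force: 0.0
```

```bash
python3 -c "
from h import *
print(onz('scene',(300.4,207.5),.04))
go((.466,-.1015,.028),33)"
```

```text
[ 0.4697 -0.1004  0.04  ]
t 16.55 tcp [ 0.4657 -0.101   0.1004] yaw 33.1 tilt [ 0.002 -0.    -1.   ] w 0.951 j [-0.21  0.24 -0.37  0.96 -0.    0.78]
travel [-0.05 -0.01  7.24] rotz 0.1
```

send_rows(steps=[{"travel": [-0.1,0.1,1.5],"rot": [0,0,0]},{"travel": [-0.1,0.1,4],"rot": [0,0,0]},{"travel": [-0.1,0.1,6.3],"rot": [0,0,0]},{"travel": [-0.1,0.1,7.2],"rot": [0,0,0]},{"travel": [-0.1,0.1,7.2],"rot": [0,0,0]},{"travel": [-0.1,0.1,7.2],"rot": [0,0,0]},{"travel": [-0.1,0.1,7.2],"rot": [0,0,0]}])

```text
t: 17.25
tcp_pos: [0.4668, -0.1019, 0.0284]
orientation: [0.001, 0.477, 0.879, 0.0]
ft_force: [-0.2, -0.3, -0.3]
gripper_width: 0.954
finger_force: 0.0
```

send_rows(steps=[{"travel": [0,0,0],"rot": [0,0,0]},{"travel": [0,0,0],"rot": [0,0,0]},{"travel": [0,0,0],"rot": [0,0,0]},{"travel": [0,0,0],"rot": [0,0,0]},{"travel": [0,0,0],"rot": [0,0,0]},{"travel": [0,0,0],"rot": [0,0,0]}], jaw=1)

```text
t: 17.85
tcp_pos: [0.4665, -0.1021, 0.0288]
orientation: [0.001, 0.477, 0.879, 0.0]
ft_force: [-2.5, 0.3, 12.9]
gripper_width: 0.714
finger_force: 29.3
```

send_rows(steps=[{"travel": [0,0,-0.5],"rot": [0,0,0]},{"travel": [0,0,-2],"rot": [0,0,0]},{"travel": [0,0,-5],"rot": [0,0,0]},{"travel": [0,0,-9],"rot": [0,0,0]},{"travel": [0,0,-13],"rot": [0,0,0]},{"travel": [0,0,-17],"rot": [0,0,0]},{"travel": [0,0,-20],"rot": [0,0,0]},{"travel": [0,0,-21.5],"rot": [0,0,0]},{"travel": [0,0,-22],"rot": [0,0,0]},{"travel": [0,0,-22],"rot": [0,0,0]}])

```text
t: 18.85
tcp_pos: [0.466, -0.1019, 0.2476]
orientation: [0.0, 0.477, 0.879, 0.0]
ft_force: [0.1, 0.1, -1.1]
gripper_width: 0.715
finger_force: 32.8
```

```bash
python3 -c "
from h import *
go((.640,-.270,.245),33)"
```

```text
t 18.85 tcp [ 0.466  -0.1019  0.2476] yaw 33.0 tilt [ 0.001 -0.    -1.   ] w 0.715 j [-0.22  0.15 -0.08  1.34 -0.    0.78]
travel [-23.58   5.42   0.28] rotz 0.0
```

send_rows(steps=[{"travel": [-1.2,0.3,0],"rot": [0,0,0]},{"travel": [-4,0.9,0],"rot": [0,0,0]},{"travel": [-7.5,1.7,0],"rot": [0,0,0]},{"travel": [-11,2.5,0],"rot": [0,0,0]},{"travel": [-14.5,3.3,0],"rot": [0,0,0]},{"travel": [-18,4.1,0],"rot": [0,0,0]},{"travel": [-21.5,4.9,0],"rot": [0,0,0]},{"travel": [-23,5.3,0.2],"rot": [0,0,0]},{"travel": [-23.6,5.4,0.3],"rot": [0,0,0]},{"travel": [-23.6,5.4,0.3],"rot": [0,0,0]},{"travel": [-23.6,5.4,0.3],"rot": [0,0,0]},{"travel": [-23.6,5.4,0.3],"rot": [0,0,0]}])

```text
t: 20.05
tcp_pos: [0.6393, -0.2696, 0.2447]
orientation: [-0.0, 0.477, 0.879, -0.0]
ft_force: [0.6, 0.4, -0.6]
gripper_width: 0.713
finger_force: 32.8
```

```bash
python3 - <<'E'
from h import *
go((.640,-.270,.245),33)
a=ctrl.get_image('scene')[0]
cv2.imwrite('pics/s8.png',a)
f=lambda x,g:cv2.resize(np.clip(x.astype(float)*g,0,255).astype('u1'),None,fx=7,fy=7,interpolation=cv2.INTER_CUBIC)
cv2.imwrite('pics/c10.png',f(a[95:180,160:240],2))
p=ctrl.get_obs()['tcp_pos']
print('foot exp',proj('scene',p-[0,0,.0288]),'lip if below',proj('scene',[*p[:2],.185]),proj('scene',[*(p[:2]+[.01,0]),.185]),proj('scene',[*(p[:2]+[0,.01]),.185]))
E
```

```text
t 20.05 tcp [ 0.6393 -0.2696  0.2447] yaw 33.1 tilt [-0. -0. -1.] w 0.713 j [-0.4   0.55  0.5   1.52 -0.    0.59]
travel [-0.07  0.03 -0.03] rotz 0.1
foot exp [197.3 131.2] lip if below [199.2 144. ] [195.1 145. ] [200.8 145.5]
```

View pics/c10.png

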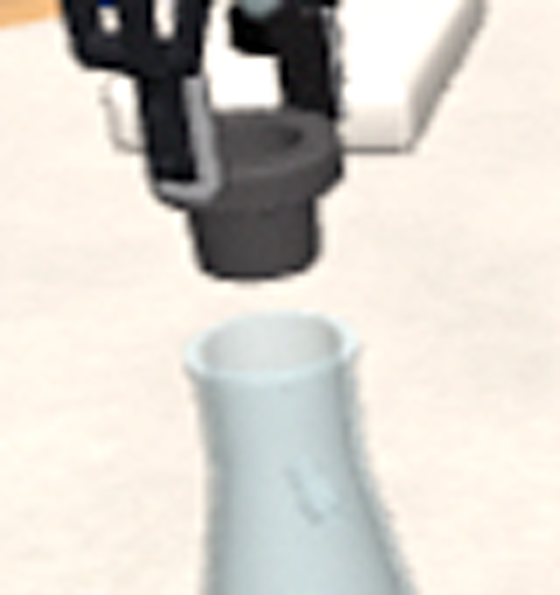

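collar_l's foot is at about (196.7,131.4) and the flask_l lip at about (198.6,144.6), which lines up to within about 2 mm. I'm lowering it.

send_rows(steps=[{"travel": [0.05,0.07,0],"rot": [0,0,0]},{"travel": [0.05,0.07,1],"rot": [0,0,0]},{"travel": [0.05,0.07,2],"rot": [0,0,0]},{"travel": [0.05,0.07,3],"rot": [0,0,0]},{"travel": [0.05,0.07,3.6],"rot": [0,0,0]},{"travel": [0.05,0.07,4],"rot": [0,0,0]},{"travel": [0.05,0.07,4],"rot": [0,0,0]}])

```text
t: 20.8
tcp_pos: [0.6396, -0.2694, 0.203]
orientation: [-0.001, 0.477, 0.879, -0.0]
ft_force: [-0.0, -0.9, -0.3]
gripper_width: 0.716
finger_force: 34.3
```

send_rows(steps=[{"travel": [0,0,0.4],"rot": [0,0,0]},{"travel": [0,0,0.8],"rot": [0,0,0]},{"travel": [0,0,1.1],"rot": [0,0,0]},{"travel": [0,0,1.3],"rot": [0,0,0]},{"travel": [0,0,1.3],"rot": [0,0,0]}])

```text
t: 21.3
tcp_pos: [0.64, -0.2694, 0.1909]
orientation: [-0.0, 0.477, 0.879, -0.0]
ft_force: [-0.4, -0.8, -1.0]
gripper_width: 0.713
finger_force: 34.3
```

send_rows(steps=[{"travel": [0,0,0.15],"rot": [0,0,0]},{"travel": [0,0,0.2],"rot": [0,0,0]},{"travel": [0,0,0.2],"rot": [0,0,0]}])

```text
t: 21.6
tcp_pos: [0.6402, -0.2695, 0.1895]
orientation: [0.0, 0.477, 0.879, -0.0]
ft_force: [-0.5, -0.6, 0.9]
gripper_width: 0.71
finger_force: 34.4
```

send_rows(steps=[{"travel": [0,0,0],"rot": [0,0,0]},{"travel": [0,0,0],"rot": [0,0,0]},{"travel": [0,0,0],"rot": [0,0,0]},{"travel": [0,0,0],"rot": [0,0,0]},{"travel": [0,0,-1],"rot": [0,0,0]},{"travel": [0,0,-3],"rot": [0,0,0]},{"travel": [0,0,-6],"rot": [0,0,0]},{"travel": [0,0,-6],"rot": [0,0,0]}], jaw=0)

```text
t: 22.4
tcp_pos: [0.6415, -0.2699, 0.2544]
orientation: [0.003, 0.477, 0.879, 0.0]
ft_force: [0.1, -0.5, 0.3]
gripper_width: 0.998
finger_force: 0.0
```

```bash
python3 - <<'E'
from h import *
go((.444,.1635,.25),33)
a=ctrl.get_image('scene')[0]
cv2.imwrite('pics/s9.png',a)
f=lambda x,g:cv2.resize(np.clip(x.astype(float)*g,0,255).astype('u1'),None,fx=5,fy=5,interpolation=cv2.INTER_CUBIC)
cv2.imwrite('pics/c11.png',np.hstack([f(a[100:200,160:240],2),f(a[210:310,350:430],1.3)]))
print(onz('top',(183.5,264.2),.110)+[.002,.0026,0])
E
```

```text
t 22.4 tcp [ 0.6415 -0.2699  0.2544] yaw 33.0 tilt [ 0.006 -0.003 -1.   ] w 0.998 j [-0.4   0.54  0.52  1.54 -0.    0.6 ]
travel [47.1   7.08  0.2 ] rotz 0.0
[0.4439 0.1648 0.11  ]
```

View pics/c11.png

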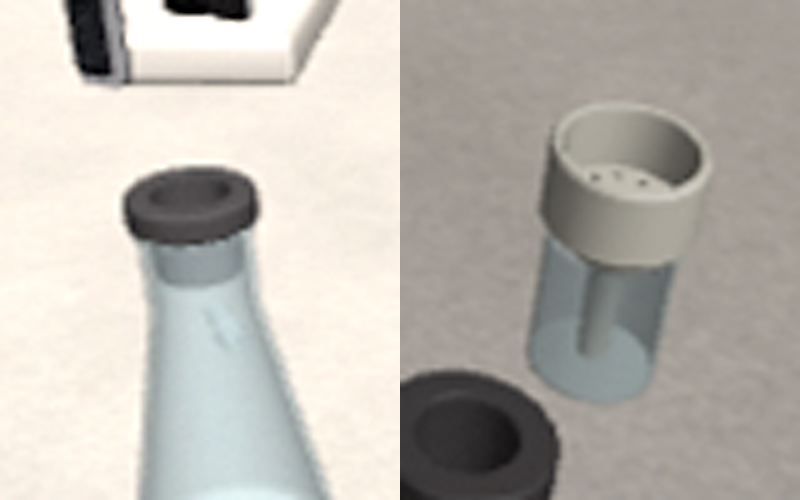

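collar_l is seated level on flask_l, head centre about (198,139). The funnel's rim is centred at about (396.2,239) in the scene view.

send_rows(steps=[{"travel": [2,0.3,0],"rot": [0,0,0]},{"travel": [6,0.9,0],"rot": [0,0,0]},{"travel": [10.5,1.6,0],"rot": [0,0,0]},{"travel": [15,2.3,0],"rot": [0,0,0]},{"travel": [19.5,3,0],"rot": [0,0,0]},{"travel": [24,3.6,0],"rot": [0,0,0]},{"travel": [28.5,4.3,1],"rot": [0,0,0]},{"travel": [33,5,3],"rot": [0,0,0]},{"travel": [37.5,5.7,5],"rot": [0,0,0]},{"travel": [42,6.4,7],"rot": [0,0,0]},{"travel": [45.5,6.9,9],"rot": [0,0,0]},{"travel": [47.1,7.1,10],"rot": [0,0,0]},{"travel": [47.1,7.1,10],"rot": [0,0,0]},{"travel": [47.1,7.1,10],"rot": [0,0,0]},{"travel": [47.1,7.1,10],"rot": [0,0,0]}])

```text
t: 23.95
tcp_pos: [0.4435, 0.1635, 0.1498]
orientation: [0.0, 0.477, 0.879, 0.0]
ft_force: [-0.8, -1.4, -0.1]
gripper_width: 1.0
finger_force: 0.0
```

```bash
python3 - <<'E'
from h import *
print(onz('scene',(396.2,239),.110))
go((.444,.1645,.081),33)
E
```

```text
[0.4426 0.1679 0.11  ]
t 23.95 tcp [0.4435 0.1635 0.1498] yaw 33.0 tilt [ 0.001 -0.    -1.   ] w 1.0 j [ 0.35  0.19 -0.29  1.09 -0.    1.35]
travel [0.06 0.09 6.88] rotz 0.0
```

send_rows(steps=[{"travel": [0.2,0.15,1],"rot": [0,0,0]},{"travel": [0.2,0.15,3],"rot": [0,0,0]},{"travel": [0.2,0.15,5],"rot": [0,0,0]},{"travel": [0.2,0.15,6.5],"rot": [0,0,0]},{"travel": [0.2,0.15,6.8],"rot": [0,0,0]},{"travel": [0.2,0.15,6.8],"rot": [0,0,0]},{"travel": [0.2,0.15,6.8],"rot": [0,0,0]}])

```text
t: 24.65
tcp_pos: [0.4436, 0.1665, 0.0818]
orientation: [0.0, 0.477, 0.879, 0.0]
ft_force: [-0.2, 0.1, 0.4]
gripper_width: 1.0
finger_force: 0.0
```

send_rows(steps=[{"travel": [0,0,0],"rot": [0,0,0]},{"travel": [0,0,0],"rot": [0,0,0]},{"travel": [0,0,0],"rot": [0,0,0]},{"travel": [0,0,0],"rot": [0,0,0]},{"travel": [0,0,0],"rot": [0,0,0]},{"travel": [0,0,0],"rot": [0,0,0]},{"travel": [0,0,0],"rot": [0,0,0]}], jaw=1, grip_force=40)

```text
t: 25.35
tcp_pos: [0.4434, 0.1667, 0.082]
orientation: [0.0, 0.477, 0.879, 0.0]
ft_force: [-1.0, -1.3, 5.9]
gripper_width: 0.65
finger_force: 40.9
```

send_rows(steps=[{"travel": [0,0,-0.5],"rot": [0,0,0]},{"travel": [0,0,-1.5],"rot": [0,0,0]},{"travel": [0,0,-3.5],"rot": [0,0,0]},{"travel": [0,0,-6.5],"rot": [0,0,0]},{"travel": [0,0,-10],"rot": [0,0,0]},{"travel": [0,0,-13.5],"rot": [0,0,0]},{"travel": [0,0,-17],"rot": [0,0,0]},{"travel": [0,0,-20],"rot": [0,0,0]},{"travel": [0,0,-22],"rot": [0,0,0]},{"travel": [0,0,-22.5],"rot": [0,0,0]},{"travel": [0,0,-22.5],"rot": [0,0,0]}])

```text
t: 26.45
tcp_pos: [0.4431, 0.1667, 0.3069]
orientation: [0.0, 0.477, 0.879, 0.0]
ft_force: [-0.2, -0.7, -0.6]
gripper_width: 0.646
finger_force: 42.6
```

```bash
python3 - <<'E'
from h import *
go((.640,-.2695,.305),33)
a=ctrl.get_image('scene')[0];cv2.imwrite('pics/s10.png',a)
E
```

```text
t 26.45 tcp [0.4431 0.1667 0.3069] yaw 33.0 tilt [ 0.001  0.    -1.   ] w 0.646 j [ 0.36  0.13  0.05  1.48 -0.    1.35]
travel [-47.3   -7.29   0.19] rotz 0.0
```

send_rows(steps=[{"travel": [-1,-0.2,0],"rot": [0,0,0]},{"travel": [-3,-0.5,0],"rot": [0,0,0]},{"travel": [-6,-0.9,0],"rot": [0,0,0]},{"travel": [-9.5,-1.5,0],"rot": [0,0,0]},{"travel": [-13,-2,0],"rot": [0,0,0]},{"travel": [-16.5,-2.5,0],"rot": [0,0,0]},{"travel": [-20,-3.1,0],"rot": [0,0,0]},{"travel": [-23.5,-3.6,0],"rot": [0,0,0]},{"travel": [-27,-4.2,0],"rot": [0,0,0]},{"travel": [-30.5,-4.7,0],"rot": [0,0,0]},{"travel": [-34,-5.2,0],"rot": [0,0,0]},{"travel": [-37.5,-5.8,0],"rot": [0,0,0]},{"travel": [-41,-6.3,0],"rot": [0,0,0]},{"travel": [-44,-6.8,0],"rot": [0,0,0]},{"travel": [-46.3,-7.1,0.2],"rot": [0,0,0]},{"travel": [-47.3,-7.3,0.2],"rot": [0,0,0]},{"travel": [-47.3,-7.3,0.2],"rot": [0,0,0]},{"travel": [-47.3,-7.3,0.2],"rot": [0,0,0]},{"travel": [-47.3,-7.3,0.2],"rot": [0,0,0]}])

```text
t: 28.4
tcp_pos: [0.6394, -0.2687, 0.3048]
orientation: [0.0, 0.476, 0.879, 0.0]
ft_force: [0.2, 0.6, -1.2]
gripper_width: 0.649
finger_force: 42.5
```

```bash
python3 - <<'E'
from h import *
go((.640,-.2695,.305),33)
a=ctrl.get_image('scene')[0];cv2.imwrite('pics/s11.png',a)
f=lambda x,g:cv2.resize(np.clip(x.astype(float)*g,0,255).astype('u1'),None,fx=5,fy=5,interpolation=cv2.INTER_CUBIC)
cv2.imwrite('pics/c12.png',f(a[60:180,150:250],1.5))
p=ctrl.get_obs()['tcp_pos']
print('tip exp',proj('scene',p-[0,0,.074]),'collar top below',proj('scene',[*p[:2],.199]))
E
```

```text
t 28.4 tcp [ 0.6394 -0.2687  0.3048] yaw 33.1 tilt [ 0.  0. -1.] w 0.649 j [-0.4   0.56  0.67  1.68  0.    0.6 ]
travel [-0.1   0.   -0.02] rotz 0.1
tip exp [196.6 125.2] collar top below [198.5 138.5]
```

View pics/c12.png

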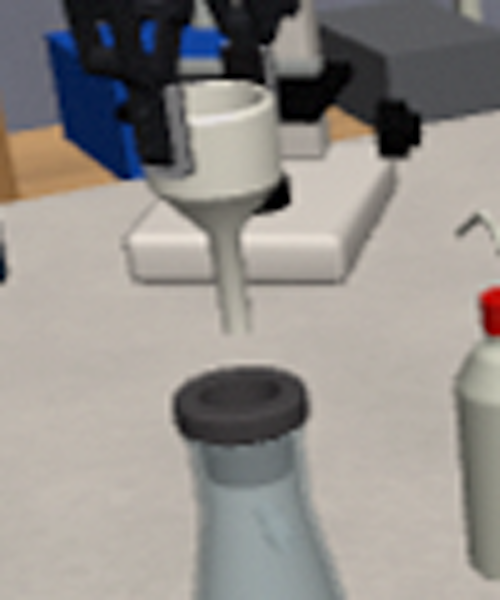

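The funnel hangs upright. Its tip is at about (197.2,126), above the collar bore at about (198.2,138.5). I'm lowering it.

send_rows(steps=[{"travel": [-0.05,0,1],"rot": [0,0,0]},{"travel": [-0.05,0,2.5],"rot": [0,0,0]},{"travel": [-0.05,0,4],"rot": [0,0,0]},{"travel": [-0.05,0,5.5],"rot": [0,0,0]},{"travel": [-0.05,0,7],"rot": [0,0,0]},{"travel": [-0.05,0,8],"rot": [0,0,0]},{"travel": [-0.05,0,8.4],"rot": [0,0,0]},{"travel": [-0.05,0,8.5],"rot": [0,0,0]},{"travel": [-0.05,0,8.5],"rot": [0,0,0]}])

```text
t: 29.35
tcp_pos: [0.6402, -0.2702, 0.2203]
orientation: [0.001, 0.477, 0.879, -0.0]
ft_force: [-0.7, -2.1, 1.7]
gripper_width: 0.649
finger_force: 42.7
```

send_rows(steps=[{"travel": [0,0,0.15],"rot": [0,0,0]},{"travel": [0,0,0.25],"rot": [0,0,0]},{"travel": [0,0,0.3],"rot": [0,0,0]},{"travel": [0,0,0.3],"rot": [0,0,0]}])

```text
t: 29.75
tcp_pos: [0.6408, -0.2708, 0.2182]
orientation: [0.002, 0.477, 0.879, -0.0]
ft_force: [-0.4, -2.9, 8.3]
gripper_width: 0.648
finger_force: 43.5
```

send_rows(steps=[{"travel": [0,0,-0.05],"rot": [0,0,0]},{"travel": [0,0,-0.05],"rot": [0,0,0]},{"travel": [0,0,-0.05],"rot": [0,0,0]},{"travel": [0,0,-0.05],"rot": [0,0,0]},{"travel": [0,0,-0.05],"rot": [0,0,0]},{"travel": [0,0,-1],"rot": [0,0,0]},{"travel": [0,0,-3],"rot": [0,0,0]},{"travel": [0,0,-6],"rot": [0,0,0]},{"travel": [0,0,-9],"rot": [0,0,0]},{"travel": [0,0,-9],"rot": [0,0,0]},{"travel": [0,0,-9],"rot": [0,0,0]},{"travel": [0,0,-9],"rot": [0,0,0]},{"travel": [0,0,-9],"rot": [0,0,0]}], jaw=0)

```text
t: 31.05
tcp_pos: [0.6397, -0.27, 0.3053]
orientation: [-0.001, 0.477, 0.879, -0.0]
ft_force: [-0.2, 0.4, -0.7]
gripper_width: 0.999
finger_force: 0.0
```

```bash
python3 - <<'E'
from h import *
o=ctrl.get_obs();print(o['t'],o['tcp_pos'],o['gripper_width'],o['ft_force'])
a=ctrl.get_image('scene')[0];cv2.imwrite('pics/s12.png',a)
# white cup blob near flask_l, seen vs. expected
b=cv2.imread('pics/s9.png')
d=(cv2.absdiff(a,b).max(2)>25).astype('u1');d[:80]=0;d[150:]=0;d[:,:165]=0;d[:,235:]=0
n,l,s,c=cv2.connectedComponentsWithStats(d);i=1+s[1:,4].argmax();print('diff',s[i],c[i])
for z in(.211,.244):print(z,proj('scene',(.6404,-.270,z)))
ys,xs=np.where(l==i)
for r in range(ys.min(),ys.max()+1,3):
    q=xs[ys==r];print(r,q.min(),q.max(),end=' | ')
# others: red/collar heads dark blobs + flask lips unchanged
for n,box in(('s',(250,220,282,245)),('m',(335,280,395,320))):
    x0,y0,x1,y1=box;p=a[y0:y1,x0:x1];m=((p.max(2)<75)*255).astype('u1');k=max(cv2.findContours(m,0,1)[0],key=cv2.contourArea);x,y,w,h=cv2.boundingRect(k);print('\n',n,x+x0,y+y0,w,h,end='')
E
```

```text
31.05 [ 0.63966976 -0.26997834  0.30525681] 0.9994243303290461 [-0.18228433  0.42048342 -0.67418779]
diff [165  80  21  37 438] [176.12557078  97.73972603]
0.211 [197.2 133.4]
0.244 [195.1 119.5]
80 165 181 | 83 165 181 | 86 165 182 | 89 165 182 | 92 165 184 | 95 165 183 | 98 167 182 | 101 173 183 | 104 173 184 | 107 173 185 | 110 174 185 | 113 175 185 | 116 185 185 | 
 s 251 220 24 25
 m 344 284 38 36
```

```bash
python3 - <<'E'
from h import *
a,d=ctrl.get_image('scene');m=ctrl.camera_model('scene');K=m['intrinsics'];V=m['view']
v,u=np.mgrid[:420,:560];C=np.stack([(u-K[0,2])*d/K[0,0],(v-K[1,2])*d/K[1,1],d],-1).reshape(-1,3)
W=(C-V[:3,3])@V[:3,:3];W=W[(d.ravel()>0)]
for n,x,y,h,r in(('funnel',.64,-.27,.244,.04),('s',.6345,.0192,.119,.03),('m',.628,.278,.164,.035)):
    P=W[(np.hypot(W[:,0]-x,W[:,1]-y)<r)&(abs(W[:,2]-h)<.04)]
    T=P[P[:,2]>h-.006];print(n,len(P),'zmax',np.percentile(P[:,2],[90,97,99.5]).round(4),'top centre',((T[:,:2].min(0)+T[:,:2].max(0))/2).round(4),len(T), 'plane',np.linalg.lstsq(np.c_[T[:,:2]-[x,y],np.ones(len(T))],T[:,2],rcond=None)[0].round(3))
E
```

```text
funnel 561 zmax [0.2419 0.2436 0.2448] top centre [ 0.6418 -0.2747] 143 plane [-0.004  0.023  0.241]
s 458 zmax [0.1195 0.12   0.1209] top centre [0.6351 0.019 ] 213 plane [-0.025 -0.034  0.118]
m 1348 zmax [0.1648 0.1653 0.1659] top centre [0.6298 0.2751] 708 plane [-0.017 -0.009  0.163]
```

The depth check puts the funnel rim at z ≈ 0.244 m with about 0.02 rad of tilt. The collar heads are level at their home heights, and the gripper is clear of everything.

```bash
python3 -c "
from workcell import ctrl
print(ctrl.finish_job())"
```

```text
the job is handed in; nothing more can be done
None
```

I handed the job in at about 31 s: all three collars are seated in their flasks and the funnel stands upright in the largest collar, going by the last images and depth readings, but no verdict came back.

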